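# Set the bench air valve to half open

### The arm

A 6-joint arm with a two-finger parallel gripper is mounted at the origin on the work surface. World frame = base frame: x ahead of the robot, y to its left, z up, the work surface at z = 0. Lengths are in m, angles in rad, forces in N, time in s.
With the tool pointing down it reaches from about 0.225 to 0.875 m from the base axis. Payload 3.4 kg.
Tool frame: the origin (TCP) lies at the very end of the fingers, on their centre line; the grasp point (between the pads) lies 19 mm behind it; z points along the fingers, y is the direction in which the jaws open and shut (so a half turn about z gives the same grasp; the last joint's range is limited). The gripper opens to 85 mm and grips with 20 to 120 N. Pads are 22 mm wide; open, the fingers measure 114 mm over their backs; the gripper's body (76 mm by 85 mm) begins 54 mm behind the grasp point. The pads swing forward as they close: fully open they stand 13 mm farther back than shut.
Start: joints at [-1.249, 0.276, 1.505, -0, 1.361, -0.121], TCP at [0.246, -0.52, 0.231] pointing down, gripper open.
Joint ranges: [-2.89, 2.89], [-0.75, 2.08], [0.22, 2.7], [-1.18, 4.32], [0.11, 2.71], [-2.7, 2.7]. Speed limits (rad/s): [2.57, 2.57, 3.14, 3.14, 3.14, 3.14].

### API

Orientations are given as [roll, pitch, yaw] about the fixed x, y, z axes, in that order (R = Rz(yaw) Ry(pitch) Rx(roll)).
In Python, from workcell import telemetry, optics, order gives the robot as it stands. The module is installed in compiled form; this text tells all that it offers.
- The arm moves only by the shell command python3 -m pendant 'ROWS' [FORCE]. ROWS is JSON, a list of rows, each an object with "travel": the shift along the tool's x, y, z in mm, a list of three; "dr": the turn, a rotation vector about the tool's x, y, z in rad, a list of three; "claw": the finger opening in mm, from 0 to 85.4. In form: [{"travel": [dx, dy, dz], "dr": [wx, wy, wz], "claw": claw}, ...]. A call has 1 to 12 rows; each row shifts and turns the commanded pose from where the row before left it, along the tool's axes as they then stand; what a row does not reach is not made up. A row lasts 1/8 s, in which the tool goes at most 62.5 mm and 10.7 degrees, less where a joint would pass 70% of its speed; a pose out of reach is approached as far as the arm can. A call with a gripper value outside its range is refused whole. The fingers move at their own pace and stop on an object; FORCE is the grip in N (left out, the last holds). Time passes only in rows, so rows that do not move let the fingers close. It gives the time, the measured TCP pose, the force and the opening at its end, in the units of the state.
- telemetry.observe(): the state, without advancing time (a new reading comes with each control period).
- optics.get_image(name): name is "scene" or "top"; returns the picture (480x640x3 uint8, red, green, blue); there is no depth.
- optics.camera_info(name): a dict with "fx", "fy", "cx", "cy" (pixels), "xyz" and "orientation" of the camera in the world. Camera axes: x right, y down, z forward; pixel columns grow to the right and rows downward; lengths in m; the calibration is good to about 2 mm. A picture is of the moment at which its call begins. camera_info takes no time and is no camera call.
- order.close_job(): hands the job in, once; it reports no verdict.
Trained networks look in the newest picture that a camera, given by its name, has taken for a name from the list of things; names that differ only in an ending like _2 or _b are one class to them, and where a whole thing is asked for, a point or a joint stands for the part that bears it (a point fixed in the world has none). Each returns a list of dicts, best first, with "confidence" (0 to 1); they miss things now and then, are a little off and sometimes report something else, mostly with a low value. They report only what shows in the picture. A call takes as long as a camera call. They do not tell look-alikes from the thing itself.
- optics.masks_of(camera, name): "mask" (480x640 bool, what is visible of it) and "at" ([column, row] in pixels, amid what is visible of it).
The state is a dict: "time_s": time; "joints": joint angles; "joint_velocities": joint speeds; "effort": joint torques, N m; "tcp_pos": TCP position; "tool_rot": TCP orientation; "force": force on the tool from outside, world axes, zero at the start; "wrist_torque": the same for the moment, N m; "opening": finger opening in m.
Only numpy, scipy, OpenCV 4.12 (cv2) and the standard library are available. Lean on these libraries where they do the work, as an engineer would, in place of code of your own. Each camera call takes 0.05 s, during which the arm holds its last target.

### The job

Set the air valve with the straight bar handle to half open for blowing off the next axle bolt: turn the bar anticlockwise, seen from above, until it stands at 45 degrees, midway between straight across its pipe (shut) and along its pipe (fully open), then let go. Leave the valve with the round handwheel as it is set.

Things in the scene. Friction and masses are not known exactly. Their poses are not given: they have to be found in the camera images.
- bar_handle (a joint): opening angle of the bar-handled ball valve, rad: 0 = shut (bar straight across the pipe, against a stop), 1.571 = fully open (bar along the pipe, against a stop); grows as the bar turns anticlockwise seen from above. It starts shut or up to 0.35 rad open. The axis is vertical through the bar's middle. About 0.2 N m of friction; it stays where it is left
- bar_grip (a point): centre of the bar handle, on its turning axis, 105 mm above the table. The dark steel bar is level, 90 mm long, 14 mm wide and 20 mm high (its underside 95 mm above the table), best gripped across its 14 mm width at its middle. The point turns with the bar: x along the bar's length, z up. Under the bar are only a stem 12 mm across and, from 70 mm above the table downward, the brass valve body
- bar_valve: the fixed bar-handled valve on its pipe: a level steel pipe 24 mm thick, 45 mm above the table, its two ends bent down to round flanges on the table 170 mm apart, a brass valve body 60 mm long and 44 mm thick in the middle. Origin on the table straight under the handle's axis; x along the pipe, z up. The bar's yaw is this body's yaw + 90 degrees + the opening angle
- wheel_rim (a point): a point on the rim of the other valve's round handwheel (dark steel, 96 mm across, three spokes, rim centre 105 mm above the table, point 42 mm from the wheel's axis). Its pipe and brass body are the same as the bar-handled valve's. The wheel turns on its vertical axis if pushed; it is to be left alone
Not all that is in view belongs to the job. Leave any pink or red look-alike of the bar_valve alone.

How it is judged:
At the end, for the whole second after the job is handed in: The bar handle is at rest at 45 degrees open, within 12 degrees (0.575 to 0.995 rad), and the handwheel's rim is within 15 mm of where it was at the start (value of joint bar_handle between 0.575 and 0.995 rad and velocity of joint bar_handle between -0.05 and 0.05 rad/s and distance of wheel_rim from where it was at the start of the episode below 0.015 m); the robot touches nothing.
It fails at once if the handwheel of the other valve is turned (its rim moves more than 15 mm) (distance of wheel_rim from where it was at the start of the episode above 0.015 m).
It also fails if it takes over 29 s, if anything falls off the work surface, if the arm or the gripper's body presses on something with over 40 N, if the wrist force passes 120 N, or if a joint passes its speed limit or range.

## Working session

There is one attempt and no reset: what is moved stays moved. The work goes in short steps, Python scripts to look and compute and a shell command to move; the robot and the scene stay as the last step left them, time stands still between calls to the robot, and variables do not carry over. Pictures are saved under pics/ and viewed, and the job is handed in when it is done.

```bash
mkdir -p pics; python3 - <<'E'
from workcell import telemetry, optics
import cv2
for n in("scene","top"):
    im=optics.get_image(n); cv2.imwrite(f"pics/{n}0.png",im[:,:,::-1]); print(n,optics.camera_info(n))
    for k in("bar_grip","bar_valve","wheel_rim"):
        for d in optics.masks_of(n,k): print(k,d["confidence"],d["at"],d["mask"].sum())
print(telemetry.observe())
E
```

```text
scene {'fx': 506.4402301118266, 'fy': 506.4402301118266, 'cx': 319.2006544182035, 'cy': 238.7628066257567, 'xyz': array([ 0.83938113, -0.69747202,  0.82331503]), 'orientation': array([-2.30778321, -0.01944682,  0.5439604 ])}
bar_grip 0.9 [324.3, 336.3] 447
bar_grip 0.75 [308.7, 157.1] 277
bar_grip 0.65 [168.8, 290.7] 470
bar_valve 0.92 [306.2, 182.5] 1620
bar_valve 0.76 [180.1, 309.0] 2718
bar_valve 0.62 [328.9, 352.3] 3081
wheel_rim 0.72 [417.0, 193.4] 633
top {'fx': 442.45680772839177, 'fy': 442.45680772839177, 'cx': 323.24942085061366, 'cy': 239.15372650860047, 'xyz': array([ 0.3026453 , -0.00285595,  0.83214615]), 'orientation': array([-2.95786908e+00,  2.47516864e-03, -1.54987277e+00])}
bar_grip 0.69 [492.3, 341.9] 493
bar_grip 0.69 [169.2, 353.4] 544
bar_grip 0.66 [445.9, 166.3] 584
bar_valve 0.92 [438.6, 170.6] 2949
bar_valve 0.83 [188.0, 353.9] 3560
bar_valve 0.77 [480.5, 345.0] 3662
wheel_rim 0.84 [185.7, 168.9] 1541
{'time_s': 0.4, 'joints': array([-1.24899810e+00,  2.76028591e-01,  1.50509544e+00,  3.74638462e-05,
        1.36070411e+00, -1.21047099e-01]), 'joint_velocities': array([ 0.00107559, -0.00095601, -0.00160077,  0.00172607, -0.00069096,
       -0.00093608]), 'effort': array([-1.09790271e-03, -4.16173375e+01, -2.45743829e+01, -3.68046558e-04,
        3.33167642e-03,  1.35690772e-05]), 'tcp_pos': array([ 0.24635997, -0.51948956,  0.23117659]), 'tool_rot': array([-3.14136331e+00, -6.48064550e-05,  4.42837499e-01]), 'force': array([ 0.13967015, -0.51266431, -0.18849425]), 'wrist_torque': array([-0.06573083,  0.01874104, -0.0202061 ]), 'opening': 0.08518229036505616}
```

View pics/scene0.png

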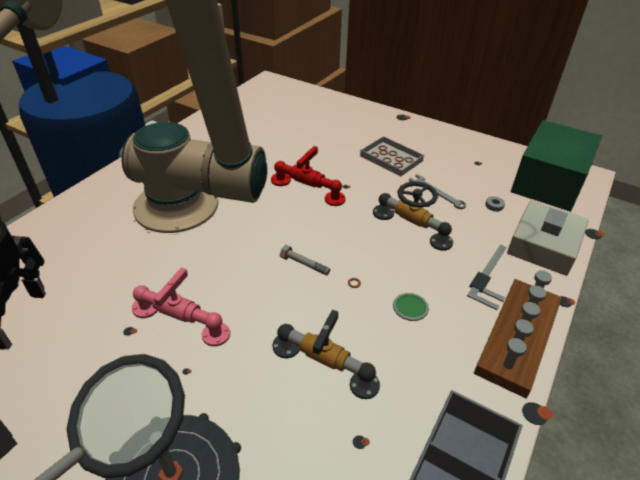

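View pics/top0.png

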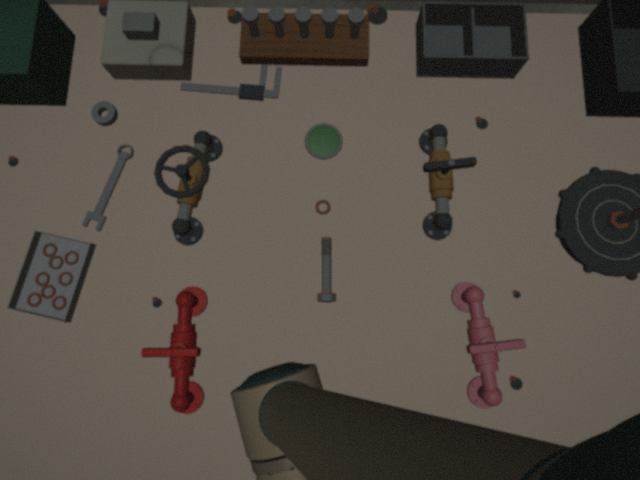

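The brass bar-handled valve is the job: its bar is at about (450,164) in top and (325,333) in scene. The pink one at (485,345) in top and the red one at (180,350) are look-alikes. The handwheel is at (182,171).

```bash
cat > h.py <<'E'
import numpy as np,cv2
from scipy.spatial.transform import Rotation as R
from workcell import optics
def toplane(n,uv,z):
    c=optics.camera_info(n); uv=np.atleast_2d(np.asarray(uv,float))
    d=np.c_[(uv[:,0]-c["cx"])/c["fx"],(uv[:,1]-c["cy"])/c["fy"],np.ones(len(uv))]
    d=d@R.from_euler("xyz",c["orientation"]).as_matrix().T
    return c["xyz"]+d*((z-c["xyz"][2])/d[:,2])[:,None]
def near(n,k,p):
    return min(optics.masks_of(n,k),key=lambda d:np.hypot(*(np.array(d["at"])-p)))
def bar(n,p,z):
    m=near(n,"bar_grip",p)["mask"]; v,u=np.nonzero(m)
    P=toplane(n,np.c_[u,v],z)[:,:2].astype(np.float32)
    r=cv2.minAreaRect(P*1000)
    q=P-P.mean(0); w,V=np.linalg.eigh(q.T@q)
    print(n,"bar mean",P.mean(0),"pca yaw",np.degrees(np.arctan2(V[1,1],V[0,1]))%180,"rect",r)
    return m
E
python3 - <<'E'
from h import *
im=optics.get_image("top"); optics.get_image("scene")
m=bar("top",(446,166),.11); bar("scene",(324,336),.108)
# flanges/pipe: elbow tops & valve mask
mv=near("top","bar_valve",(438,170))["mask"]
c=im[110:250,400:500].copy(); cv2.imwrite("pics/c.png",cv2.resize(c[:,:,::-1],None,fx=5,fy=4.2*5/4.2,interpolation=cv2.INTER_CUBIC)[:600] if 0 else cv2.convertScaleAbs(cv2.resize(c[:,:,::-1],None,fx=4,fy=4,interpolation=cv2.INTER_CUBIC),alpha=1.8))
print("elbows? z=.05",toplane("top",[(438,131),(440,222)],.055))
im2=optics.get_image("scene")
c=im2[300:400,260:390]; cv2.imwrite("pics/c2.png",cv2.resize(c[:,:,::-1],None,fx=6,fy=6,interpolation=cv2.INTER_CUBIC))
E
```

```text
top bar mean [ 0.57059175 -0.21136814] pca yaw 99.01454 rect ((568.8978271484375, -211.9620361328125), (24.311952590942383, 93.48973846435547), 6.935401916503906)
scene bar mean [ 0.57803977 -0.2179882 ] pca yaw 99.768745 rect ((578.6161499023438, -214.2646942138672), (22.931941986083984, 99.78298950195312), 9.287895202636719)
elbows? z=.05 [[ 0.65706398 -0.20817317  0.055     ]
 [ 0.48264658 -0.20716034  0.055     ]]
```

View pics/c.png

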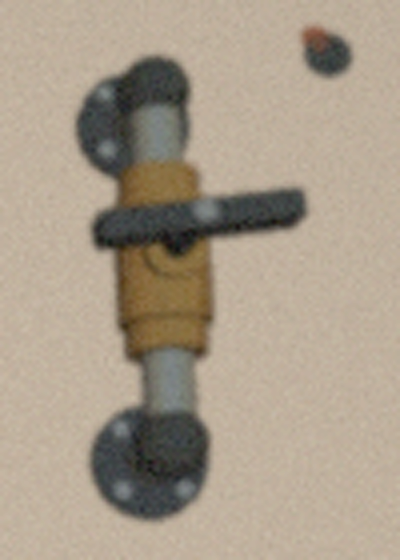

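View pics/c2.png

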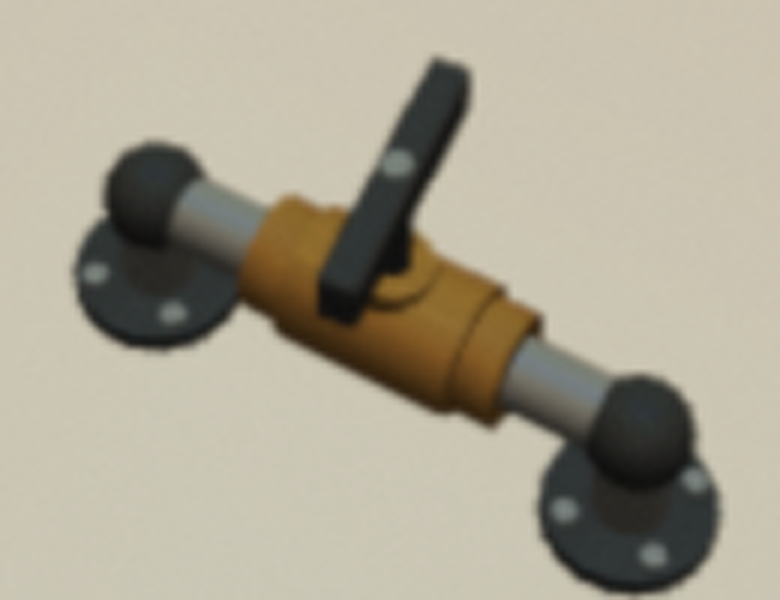

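```bash
python3 - <<'E'
from h import *
t=lambda x,y:(400+x/4-.375,110+y/4-.375); s=lambda x,y:(260+x/6-.4,300+y/6-.4)
for n,f,dot,el,ends in (("top",t,(207,210),[(160,85),(172,442)],[(98,222),(303,200)]),("scene",s,(398,163),[(155,193),(640,430)],[(450,66),(342,275)])):
    D=toplane(n,f(*dot),.115)[0]; E=toplane(n,[f(*e) for e in el],.045); B=toplane(n,[f(*e) for e in ends],.115)
    y=lambda A:np.degrees(np.arctan2(*(A[1]-A[0])[1::-1]))%180
    print(n,"dot",D,"elbows mid",E.mean(0),"len",np.linalg.norm(E[1]-E[0]),"yaw",y(E),"bar mid",B.mean(0),np.linalg.norm(B[1]-B[0]),"yaw",y(B))
E
```

```text
top dot [ 0.57365202 -0.21357983  0.115     ] elbows mid [ 0.57525112 -0.21428141  0.045     ] len 0.17337530083590397 yaw 0.2537771405124829 bar mid [ 0.57315509 -0.21084759  0.115     ] 0.08823035372461546 yaw 97.54939737884098
scene dot [ 0.57555872 -0.2119184   0.115     ] elbows mid [ 0.57548761 -0.21296629  0.045     ] len 0.17046712945123402 yaw 1.3457076905372338 bar mid [ 0.57625933 -0.21325314  0.115     ] 0.0827356778785682 yaw 98.30670541254716
```

```bash
python3 -m pendant '[{"travel":[43,-13.5,0],"dr":[0,0,0],"claw":60},{"travel":[43,-13.5,0],"dr":[0,0,0],"claw":60},{"travel":[43,-13.5,0],"dr":[0,0,0],"claw":60},{"travel":[43,-13.5,0],"dr":[0,0,0],"claw":60},{"travel":[43,-13.5,0],"dr":[0,0,0],"claw":60},{"travel":[43,-13.5,0],"dr":[0,0,0],"claw":60},{"travel":[43,-13.5,0],"dr":[0,0,0],"claw":60},{"travel":[43,-13.5,0],"dr":[0,0,0],"claw":60},{"travel":[43,-13.5,0],"dr":[0,0,0],"claw":60},{"travel":[43,-13.5,0],"dr":[0,0,0],"claw":60}]' 40
python3 -m pendant '[{"travel":[0,0,0],"dr":[0,0,-0.18],"claw":60},{"travel":[0,0,0],"dr":[0,0,-0.18],"claw":60},{"travel":[0,0,0],"dr":[0,0,-0.18],"claw":60},{"travel":[0,0,0],"dr":[0,0,-0.18],"claw":60},{"travel":[0,0,0],"dr":[0,0,-0.18],"claw":60},{"travel":[0,0,0],"dr":[0,0,-0.18],"claw":60},{"travel":[0,0,0],"dr":[0,0,-0.18],"claw":60},{"travel":[0,0,0],"dr":[0,0,0],"claw":60}]'
python3 - <<'E'
from workcell import telemetry as t
import numpy as np
s=t.observe(); y=s["tool_rot"][2]; d=np.array([.575,-.213])-s["tcp_pos"][:2]
print(s["time_s"],s["tcp_pos"],np.degrees(s["tool_rot"]),"tool xy mm",1e3*(d@[np.cos(y),np.sin(y)]),1e3*(d@[np.sin(y),-np.cos(y)]),"dz",1e3*(s["tcp_pos"][2]-.086),"turn",y-np.radians(98),s["force"])
E
```

```text
time_s: 1.95
tcp_pos: [0.5781, -0.2123, 0.2314]
tool_rot: [3.141, -0.0, 0.443]
force: [-0.4, 0.1, 0.5]
opening: 0.0601
time_s: 2.95
tcp_pos: [0.5771, -0.2133, 0.2313]
tool_rot: [3.142, 0.0, 1.701]
force: [0.4, 0.0, 0.3]
opening: 0.0601
2.95 [ 0.57708338 -0.21333304  0.23132809] [1.79997106e+02 5.97447182e-03 9.74470423e+01] tool xy mm 0.6002607413995303 -2.0226456814924045 dz 145.32808696205188 turn -0.009650932464003725 [0.3890349  0.00233713 0.33538061]
```

```bash
python3 -m pendant '[{"travel":[0.5,-2,30],"dr":[0,0,-0.01],"claw":60},{"travel":[0,0,30],"dr":[0,0,0],"claw":60},{"travel":[0,0,30],"dr":[0,0,0],"claw":60},{"travel":[0,0,25],"dr":[0,0,0],"claw":60},{"travel":[0,0,20],"dr":[0,0,0],"claw":60},{"travel":[0,0,10],"dr":[0,0,0],"claw":60},{"travel":[0,0,0],"dr":[0,0,0],"claw":60}]' 40
python3 - <<'E'
from h import *
for n in("scene","top"):
    im=optics.get_image(n)
    c=im[270:400,240:410] if n=="scene" else im[100:230,370:540]
    cv2.imwrite(f"pics/d_{n}.png",cv2.resize(c[:,:,::-1],None,fx=4,fy=4,interpolation=cv2.INTER_CUBIC))
E
```

```text
time_s: 3.82
tcp_pos: [0.5748, -0.213, 0.0858]
tool_rot: [-3.141, -0.001, 1.711]
force: [0.9, -0.5, 0.7]
opening: 0.06
```

View pics/d_scene.png

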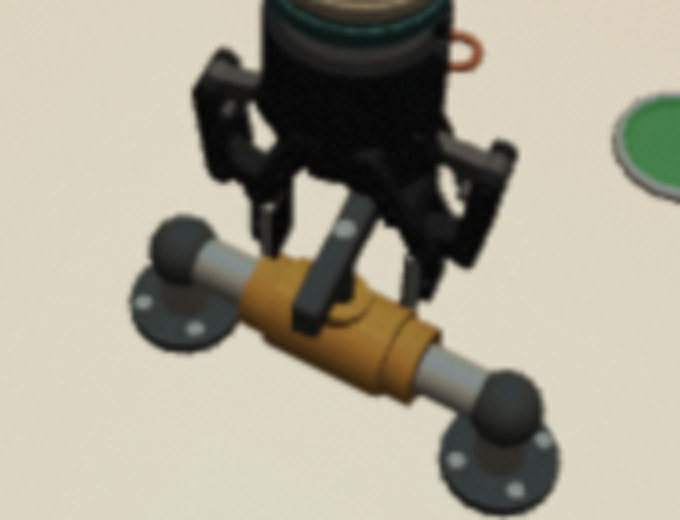

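View pics/d_top.png

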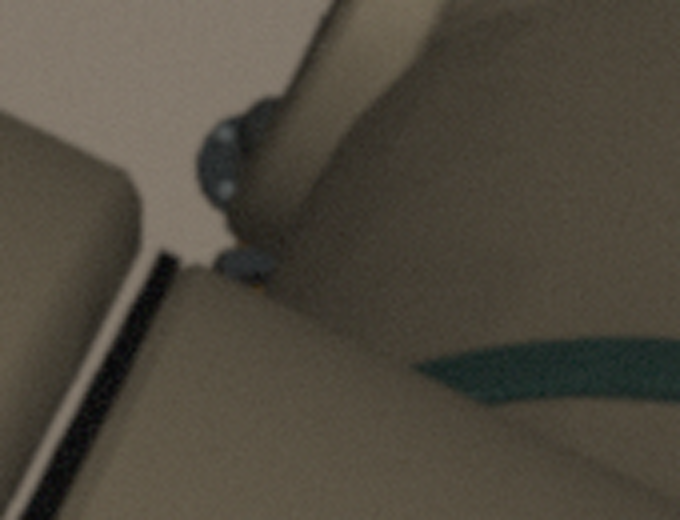

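The scene crop shows the bar (dot at crop (345,228)) between the two open fingers, pads straddling it at crop (268,235) and (412,285). In the top view the arm hides it. Closing.

```bash
python3 -m pendant '[{"travel":[0,0,0],"dr":[0,0,0],"claw":8},{"travel":[0,0,0],"dr":[0,0,0],"claw":8},{"travel":[0,0,0],"dr":[0,0,0],"claw":8},{"travel":[0,0,0],"dr":[0,0,0],"claw":8},{"travel":[0,0,0],"dr":[0,0,0],"claw":8},{"travel":[0,0,0],"dr":[0,0,0],"claw":8},{"travel":[0,0,0],"dr":[0,0,0],"claw":8}]' 40
```

```text
time_s: 4.8
tcp_pos: [0.573, -0.2135, 0.087]
tool_rot: [-3.138, 0.0, 1.713]
force: [-5.5, -1.3, 4.3]
opening: 0.0133
```

```bash
python3 -m pendant '[{"travel":[0,-1.5,0],"dr":[0,0,0],"claw":8},{"travel":[0,0,0],"dr":[0,0,-0.08],"claw":8},{"travel":[0,0,0],"dr":[0,0,-0.08],"claw":8},{"travel":[0,0,0],"dr":[0,0,-0.08],"claw":8},{"travel":[0,0,0],"dr":[0,0,-0.08],"claw":8}]'
python3 -m pendant '[{"travel":[0,0,0],"dr":[0,0,-0.08],"claw":8},{"travel":[0,0,0],"dr":[0,0,-0.08],"claw":8},{"travel":[0,0,0],"dr":[0,0,-0.08],"claw":8},{"travel":[0,0,0],"dr":[0,0,-0.08],"claw":8},{"travel":[0,0,0],"dr":[0,0,-0.02],"claw":8},{"travel":[0,0,0],"dr":[0,0,0],"claw":8},{"travel":[0,0,0],"dr":[0,0,0],"claw":8}]'
python3 - <<'E'
from h import *
from workcell import telemetry as t
print(t.observe()["wrist_torque"])
im=optics.get_image("scene")
c=im[270:400,240:410]
cv2.imwrite(f"pics/e.png",cv2.resize(c[:,:,::-1],None,fx=4,fy=4,interpolation=cv2.INTER_CUBIC))
E
```

```text
time_s: 5.42
tcp_pos: [0.5735, -0.2134, 0.087]
tool_rot: [3.141, 0.0, 2.035]
force: [-2.5, -0.0, 4.7]
opening: 0.0135
time_s: 6.3
tcp_pos: [0.5738, -0.2132, 0.087]
tool_rot: [3.141, 0.001, 2.372]
force: [-1.9, 1.3, 4.9]
opening: 0.0137
[ 0.09944391  0.27412136 -0.08526937]
```

View pics/e.png

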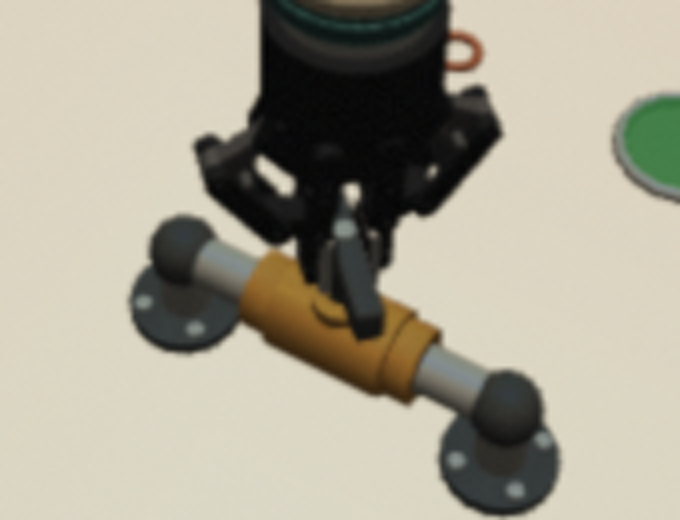

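The bar has turned with the gripper: its near end is now at crop (368,330). I'll open, rise and move the arm aside to check.

```bash
python3 -m pendant '[{"travel":[0,0,0],"dr":[0,0,0],"claw":60},{"travel":[0,0,0],"dr":[0,0,0],"claw":60},{"travel":[0,0,0],"dr":[0,0,0],"claw":60},{"travel":[0,0,0],"dr":[0,0,0],"claw":60},{"travel":[0,0,0],"dr":[0,0,0],"claw":60},{"travel":[0,0,0],"dr":[0,0,0],"claw":60}]'
python3 -m pendant '[{"travel":[0,0,-20],"dr":[0,0,0],"claw":60},{"travel":[0,0,-30],"dr":[0,0,0],"claw":60},{"travel":[0,0,-30],"dr":[0,0,0],"claw":60},{"travel":[0,0,-30],"dr":[0,0,0],"claw":60},{"travel":[0,0,-30],"dr":[0,0,0],"claw":60}]'
python3 -m pendant '[{"travel":[40,0,0],"dr":[0,0,0],"claw":60},{"travel":[40,0,0],"dr":[0,0,0],"claw":60},{"travel":[40,0,0],"dr":[0,0,0],"claw":60},{"travel":[40,0,0],"dr":[0,0,0],"claw":60},{"travel":[40,0,0],"dr":[0,0,0],"claw":60},{"travel":[0,0,0],"dr":[0,0,0],"claw":60},{"travel":[0,0,0],"dr":[0,0,0],"claw":60}]'
python3 - <<'E'
from h import *
for n in("scene","top"):
    im=optics.get_image(n)
    cv2.imwrite(f"pics/f_{n}.png",im[:,:,::-1])
    c=im[300:400,260:390] if n=="scene" else im[110:250,370:540]
    cv2.imwrite(f"pics/fc_{n}.png",cv2.resize(c[:,:,::-1],None,fx=6 if n=="scene" else 4,fy=6 if n=="scene" else 4,interpolation=cv2.INTER_CUBIC))
    bar(n,(324,336) if n=="scene" else (446,166),.11)
    print([(d["at"],d["mask"].sum()) for d in optics.masks_of(n,"wheel_rim")])
E
```

```text
time_s: 7.1
tcp_pos: [0.5735, -0.2134, 0.0863]
tool_rot: [-3.142, 0.0, 2.373]
force: [0.7, -0.5, -0.5]
opening: 0.0602
time_s: 7.72
tcp_pos: [0.5734, -0.2133, 0.2273]
tool_rot: [3.142, 0.0, 2.373]
force: [0.6, -0.4, -0.2]
opening: 0.0598
time_s: 8.6
tcp_pos: [0.4305, -0.0746, 0.2267]
tool_rot: [3.141, 0.002, 2.373]
force: [0.1, -0.1, -0.0]
opening: 0.0598
scene bar mean [ 0.5776233 -0.2164919] pca yaw 134.62611 rect ((576.8028564453125, -216.19754028320312), (20.075300216674805, 99.7801742553711), 42.583438873291016)
[([419.4, 193.9], np.int64(708))]
top bar mean [0.24945185 0.24000503] pca yaw 92.17364 rect ((249.04054260253906, 239.35890197753906), (13.860016822814941, 92.35134887695312), 1.209709882736206)
[([185.8, 169.9], np.int64(1366))]
```

View pics/f_top.png

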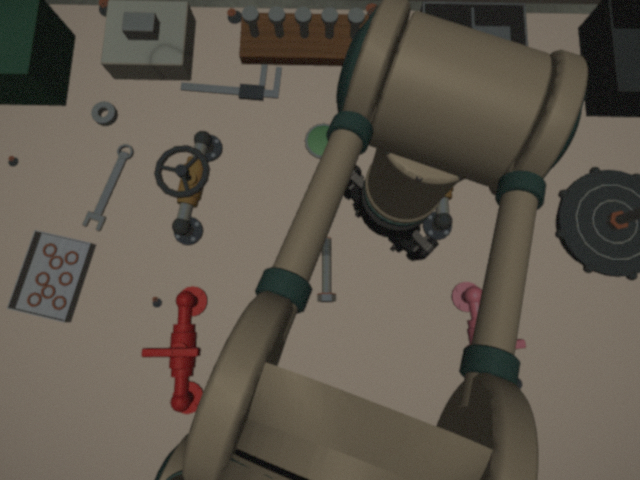

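View pics/fc_scene.png

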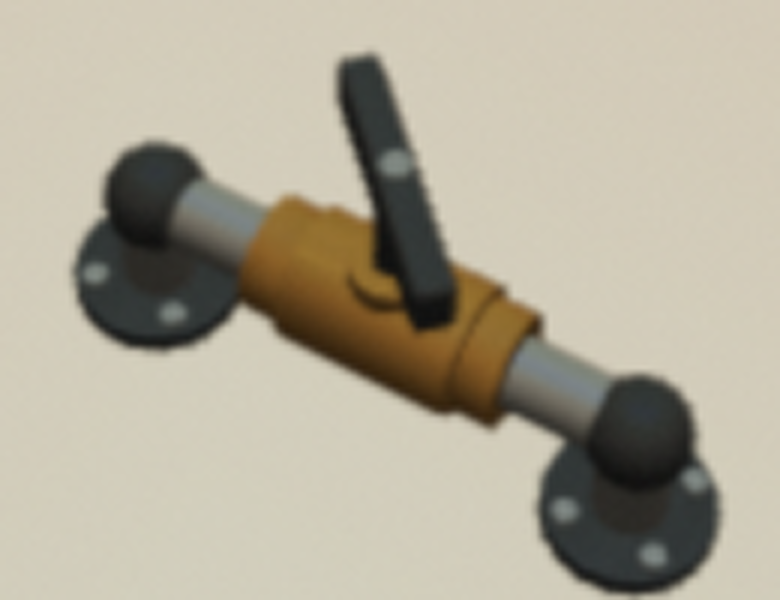

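View pics/f_scene.png

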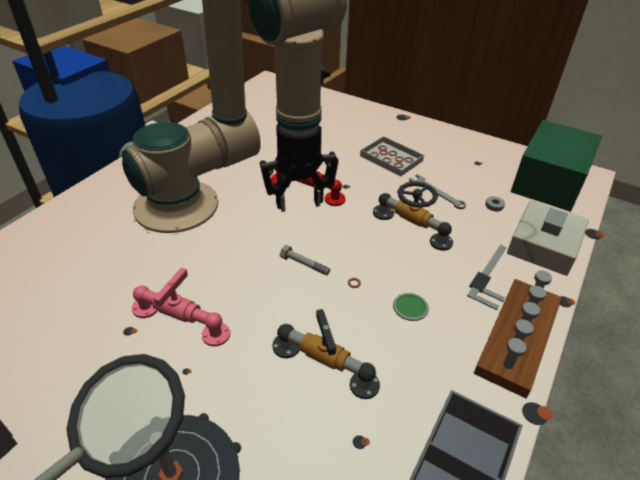

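The scene view shows the bar running from crop (360,65) to (433,300), at yaw about 135° against a pipe at about 1°. The nearest top-view detection was a false match, because the arm hides the bar there. The wheel hasn't moved and the gripper is clear.

```bash
python3 -c "
from workcell import order,telemetry
s=telemetry.observe();print(s['time_s'],s['force']);print(order.close_job())"
```

```text
8.9 [-0.76902101  0.41034928  0.28091952]
the job is handed in; nothing more can be done
None
```

I turned the bar handle on the brass valve to about 44–45° open and let go. I then moved the arm clear and handed the job in at 8.9 s; the hand-in reports no verdict.

- **What I did:** I gripped the bar at its middle and turned it anticlockwise from about 7° open. The gripper then stood at 135.9° yaw against a pipe at about 1°.
- **Bar angle:** After release, the scene camera put the bar at about 134.6° yaw, roughly 44° open, which agrees with the gripper.
- **Handwheel and arm:** The handwheel shows no movement: its detections shifted by 1 px in the top view and 2.5 px in the scene view, which I take as detection noise. The arm was standing free with under 1 N on the tool.
- **Check that failed:** The last top-view measurement of the bar was unusable because the arm hid the valve and the network matched something else. The final angle therefore rests on the scene camera and the gripper's own reading.

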